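# Open the push-latch hatch of an aligner bay and load the round sample holder

## Robot

A 6-joint arm with a two-finger parallel gripper is mounted at the origin on the work surface. World frame = base frame: x ahead of the robot, y to its left, z up, the work surface at z = 0. Lengths are in m, angles in degrees, forces in N, time in s.
With the tool pointing down it reaches from about 0.25 to 0.725 m from the base axis. Payload 9.7 kg.
Tool frame: the origin (TCP) lies where the fingers leave the gripper's body, on its centre line; the fingertips stand 73 mm ahead of it and the grasp point (between the pads) lies 54 mm ahead of it; y points along the fingers, x is the direction in which the jaws open and shut, and the axes are right-handed (so a half turn about y gives the same grasp; the last joint's range is limited). The gripper opens to 85 mm and grips with 20 to 120 N. Pads are 22 mm wide; open, the fingers measure 114 mm over their backs; the gripper's body (76 mm by 85 mm) begins 54 mm behind the grasp point. The pads swing forward as they close: fully open they stand 13 mm farther back than shut.
Start: joints at [-71.734, 4.979, 10.078, 95.1, 0, 90], TCP at [0.172, -0.522, 0.304] pointing down, gripper open.
Joint ranges: [-179.16, 179.16], [-48.56, 103.87], [-65.8, 70.77], [-126.05, 130.52], [-82.76, 87.17], [-180, 180]. Speed limits (degrees/s): [127.2, 127.2, 147.25, 180, 180, 180].

## Interface

Orientations are given as [roll, pitch, yaw] about the fixed x, y, z axes, in that order (R = Rz(yaw) Ry(pitch) Rx(roll)).
In Python, from workcell import sensors, imaging, bot, models gives the robot as it stands.
- The arm moves only by the tool arm_command, never from a script. Its argument "rows" is one flat list of numbers, 7 for each row, row after row: the shift along the tool's x, y, z in cm, then the turn, a rotation vector about the tool's x, y, z in degrees, then the gripper's target within -1 to 1 (fully open at 1, half-way at 0, shut at -1). A call has 1 to 12 rows; each row is the pose to reach, as a shift and turn from the pose commanded when the call began, along the tool's axes at that moment; what a row does not reach only later rows make up. A row lasts 1/12 s, in which the tool goes at most 41.7 mm and 7.16 degrees, less where a joint would pass 70% of its speed; a pose out of reach is approached as far as the arm can. A call with a gripper value outside its range is refused whole. The fingers move at their own pace and stop on an object; "force" is the grip in N (left out, the last holds). Time passes only in rows, so rows that repeat a pose let the fingers close. It gives the time, the measured TCP pose, the force and the opening at its end, in the units of the state.
- sensors.get_obs(): the state, without advancing time (a new reading comes with each control period).
- imaging.camera(name): name is "scene" or "top" or "wrist"; returns a dict with "pixels" (480x640x3 uint8, blue, green, red), "z_map" (480x640 float32, m along the optical axis (not along the pixel's ray), 0 where there is no reading), "camera_matrix" (3x3 intrinsics, pixels), "world_from_camera" (4x4, takes a point from camera to world coordinates). Camera axes: x right, y up, looking along -z (the intrinsics and any distortion apply to the point x, -y, -z); pixel columns grow to the right and rows downward; lengths in m; the calibration is good to about 2 mm. The wrist camera is an equidistant fisheye: a pixel r from the principal point sees the ray r / f radians off the axis. A picture is of the moment at which its call begins.
- bot.job_done(): hands the job in, once; it reports no verdict.
Trained networks look in the newest picture that a camera, given by its name, has taken for a name from the list of things; names that differ only in an ending like _2 or _b are one class to them, and where a whole thing is asked for, a point or a joint stands for the part that bears it (a point fixed in the world has none). Each returns a list of dicts, best first, with "conf" (0 to 1); they miss things now and then, are a little off and sometimes report something else, mostly with a low value. They report only what shows in the picture. A call takes as long as a camera call. They do not tell look-alikes from the thing itself.
- models.search_frame(thing, camera): "extent" ([centre column, centre row, width, height] in pixels, round what is visible of it).
- models.spot_point(thing, camera): "location" ([column, row] in pixels: a listed point, or the origin of a listed thing).
The state is a dict: "time": time; "q": joint angles; "qd": joint speeds; "joint_efforts": joint torques, N m; "ee_pos": TCP position; "tcp_rot": TCP orientation; "wrist_force": force on the tool from outside, world axes, zero at the start; "torque": the same for the moment, N m; "opening": finger opening in m.
Only numpy, scipy, OpenCV 4.12 (cv2) and the standard library are available. Lean on these libraries where they do the work, as an engineer would, in place of code of your own. Each camera call takes 0.05 s, during which the arm holds its last target.

## Task

Press the hatch of the white aligner bay in at its raised thumb pad, slowly and no harder than a careful finger would, until its push latch lets go; then get out of its way and let it spring fully open by itself without touching it. Then set the round sample holder upright into the ring seat inside the bay, gently, so that it sits fully home, and let go; leave everything else where it is.

Things in the scene. Friction and masses are not known exactly. Their poses are not given: they have to be found in the camera images.
- bay: Aligner bay, fixed: white moulded box 210 mm (x) by 220 mm (y), 85 mm high. Origin: centre of its underside; z up, y points to the hatch's hinge side. Under the hatch is a pit 160 mm (x) by 170 mm (y), its dark floor 42 mm above the bench, with the ring seat in the middle. The finger may load bay or hatch with 25 N at most, the holder its seat with 60 N.
- frame_ref (a point): Point over the bay's centre, 89 mm above the bench: the lowest possible top of the aluminium hatch frame (184 x 184 mm) on the box's rim. The frame stands on levelling screws: frame, hatch and thumb pad sit together an unknown 0 to 16 mm higher than lowest, different each time, so the frame's true top is 0 to 16 mm above this point.
- housing_top (a point): Point in the plane of the white box's top (85 mm above the bench) straight below the centre of the thumb pad: a raised white disc 28 mm across, 5 mm proud of the hatch, in the middle of the hatch's free edge (62 mm from the bay's centre to its -y, 17 mm in from the edge). The pad's top lies 11 to 27 mm above this point (frame height unknown): find it by feel.
- hatch (a joint): Angle of the hatch in rad: 0 shut and latched, negative pressed in, 2.0 fully open, leaning back. White plate 154 mm (x) by 159 mm (y), 6 mm thick. Push latch: pressing the thumb pad in 5 to 6 mm frees it, felt as a drop of about 4 N; the hard stop comes at 7 mm. The latch is damped: at 2 mm/s it resists with about 10 N, and about 0.7 N more for each further mm/s, so press slowly.
- hinge_ref (a point): Point on the hatch's hinge line (along the bay's x, at its +y side) for the frame's lowest height. Freed, the hatch stays under the finger; when that leaves, a spring swings it up in about 8 s and it stays open, its tip then 145 mm above the hinge. The pad first rises at about 50 mm/s: withdraw faster, or sideways to the bay's -y.
- seat (a point): Centre of the ring seat in the bay, on the pit's floor (42 mm above the bench). The seat is an aluminium ring of inner diameter 64 mm, outer 72 mm, 6 mm high. z up.
- holder: Round sample holder, loose, plain aluminium, 220 g: a disc 60 mm across and 12 mm thick with a round knob on top, 22 mm across and 32 mm tall (44 mm overall). Its lower edge is chamfered. Origin: centre of its underside; z up. Stands on the bench to the robot's right.
- square_holder: Bystander: square aluminium holder 54 x 54 x 12 mm with a square knob 20 x 20 x 30 mm on top. Origin: centre of its underside. Stands near the round one; either may be the nearer to the robot.
- spacer: Bystander: aluminium ring, 68 mm across, 12 mm high. Origin: centre of its underside.
- screwdriver: Bystander: black-handled screwdriver, 170 mm, lying. Origin: on its underside.
- jar: Bystander: amber jar, 56 mm across, 60 mm high. Origin: centre of its underside.
- eyepiece: Bystander: black eyepiece, 44 mm across, 60 mm high. Origin: centre of its underside.
- dish: Bystander: shallow steel dish, 90 mm across, 18 mm high. Origin: centre of its underside.
- bottle: Bystander: white bottle, 52 mm across, 110 mm high. Origin: centre of its underside.
Things that resemble listed ones, but are neither listed nor needed, are in the scene too. What is shaped like the holder but purple or yellow is not meant.

How it is judged:
By the outcome, as a careful person would: the job done as asked, in the order asked, and still so for the second after the job is handed in, with the robot touching nothing.
It also fails if it takes over 70 s, if anything falls off the work surface, if the arm or the gripper's body presses on something with over 40 N, if the wrist force passes 120 N, or if a joint passes its speed limit or range.

## Working session

There is one attempt and no reset: what is moved stays moved. The work goes in short steps, Python scripts to look and compute and a tool call to move; the robot and the scene stay as the last step left them, time stands still between calls to the robot, and variables do not carry over. Pictures are saved under pics/ and viewed, and the job is handed in when it is done.

Besides the shell and the picture viewer there is one more tool, called by a JSON object that holds its "method" and its "body". arm_command: Moves the arm, as the interface text tells. Its arguments: {"type":"object","properties":{"rows":{"type":"array","items":{"type":"number"}},"force":{"type":"number"}},"required":["rows"]}

```bash
ls; mkdir -p pics
cat > h.py <<'E'
import numpy as np, cv2
from workcell import sensors, imaging, bot, models
def snap(n,f):
    c=imaging.camera(n); cv2.imwrite('pics/'+f,c['pixels']); np.savez('pics/'+f[:-4]+'.npz',**c); return c
def ray(c,uv,fish=False):
    K=c['camera_matrix']; T=c['world_from_camera']
    x=(uv[0]-K[0,2])/K[0,0]; y=(uv[1]-K[1,2])/K[1,1]
    if fish:
        r=np.hypot(x,y); s=np.sin(r)/r if r>1e-9 else 1; d=np.array([x*s,-y*s,-np.cos(r)])
    else: d=np.array([x,-y,-1])
    d=T[:3,:3]@d; return T[:3,3],d/np.linalg.norm(d)
def onz(c,uv,z,fish=False):
    o,d=ray(c,uv,fish); return o+d*(z-o[2])/d[2]
def tri(rs):
    A=0;b=0
    for o,d in rs:
        P=np.eye(3)-np.outer(d,d); A=A+P; b=b+P@o
    return np.linalg.solve(A,b)
def proj(c,p,fish=False):
    K=c['camera_matrix']; T=c['world_from_camera']; q=T[:3,:3].T@(np.array(p)-T[:3,3]); a=np.array([q[0],-q[1],-q[2]])
    if fish:
        th=np.arctan2(np.hypot(a[0],a[1]),a[2]); h=np.hypot(a[0],a[1]); v=a[:2]/h*th
    else: v=a[:2]/a[2]
    return np.array([K[0,0]*v[0]+K[0,2],K[1,1]*v[1]+K[1,2]])
E
python3 - <<'E'
from h import *
np.set_printoptions(precision=4,suppress=True)
print(sensors.get_obs())
for n in ['scene','top','wrist']:
    c=snap(n,n+'0.png'); print(n,c['camera_matrix'],c['world_from_camera'],[k for k in c])
    for t in ['bay','frame_ref','housing_top','hinge_ref','seat','holder','square_holder','spacer']:
        print(t,[(np.round(r['location'],1).tolist(),round(r['conf'],2)) for r in models.spot_point(t,n)][:4], [(np.round(r['extent'],0).tolist(),round(r['conf'],2)) for r in models.search_frame(t,n)][:4])
E
```

```text
pics
{'time': 0.0, 'q': array([-71.7343,   5.011 ,  10.0345,  95.0975,   0.0016,  90.0021]), 'qd': array([-0.0446,  0.034 ,  0.0086, -0.0447, -0.0038,  0.0212]), 'joint_efforts': array([  0.0022, -52.0384,  46.4808,   0.0162,   0.0002,  -0.    ]), 'ee_pos': array([ 0.1724, -0.5222,  0.3032]), 'tcp_rot': array([-89.9984,   0.074 , -71.7364]), 'wrist_force': array([ 0.5394, -0.0928, -0.3803]), 'torque': array([0.014 , 0.0038, 0.0198]), 'opening': 0.08559865447933612}
scene [[524.0852   0.     320.8083]
 [  0.     524.0852 241.1729]
 [  0.       0.       1.    ]] [[ 0.8535 -0.3261  0.4064  1.0465]
 [ 0.521   0.5273 -0.6712 -0.8525]
 [ 0.0045  0.7846  0.62    0.8924]
 [ 0.      0.      0.      1.    ]] ['pixels', 'z_map', 'camera_matrix', 'world_from_camera']
bay [([343.7, 273.0], 0.94), ([142.8, 367.3], 0.44), ([222.9, 283.8], 0.37)] [([344.0, 262.0, 116.0, 101.0], 0.72), ([413.0, 178.0, 21.0, 34.0], 0.7)]
frame_ref [([346.7, 242.8], 0.73)] [([344.0, 262.0, 114.0, 104.0], 0.89)]
housing_top [([334.0, 262.1], 0.64)] [([345.0, 264.0, 121.0, 102.0], 0.56)]
hinge_ref [([363.5, 228.6], 0.91)
[... 1237 characters left out ...]
, 24.0], 0.82), ([420.0, 190.0, 22.0, 22.0], 0.78), ([433.0, 240.0, 21.0, 24.0], 0.56)]
square_holder [([397.7, 273.0], 0.93), ([269.5, 220.5], 0.28)] [([401.0, 267.0, 21.0, 16.0], 0.58)]
spacer [([369.7, 315.0], 0.61)] [([369.0, 316.0, 24.0, 26.0], 0.77)]
wrist [[371.6483   0.     322.9254]
 [  0.     371.6483 237.7511]
 [  0.       0.       1.    ]] [[ 0.3142  0.9172  0.2448  0.2337]
 [-0.9494  0.3034  0.0816 -0.5023]
 [ 0.0005 -0.258   0.9661  0.3732]
 [ 0.      0.      0.      1.    ]] ['pixels', 'z_map', 'camera_matrix', 'world_from_camera']
bay [] []
frame_ref [] []
housing_top [] []
hinge_ref [] []
seat [] []
holder [] []
square_holder [] []
spacer [] [([74.0, 9.0, 38.0, 17.0], 0.78)]
```

View pictures.

View pics/scene0.png

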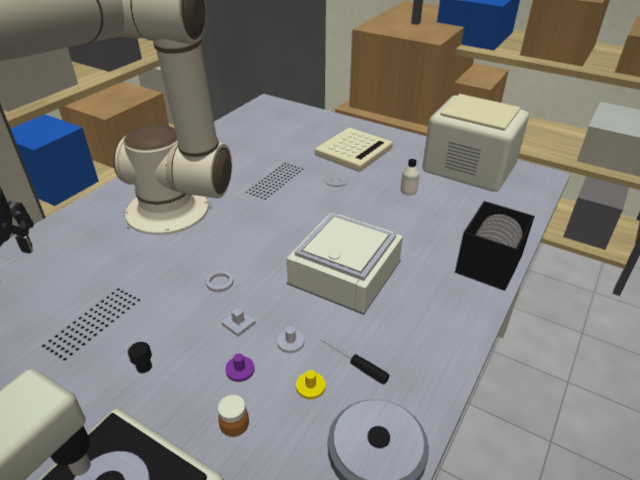

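View pics/top0.png

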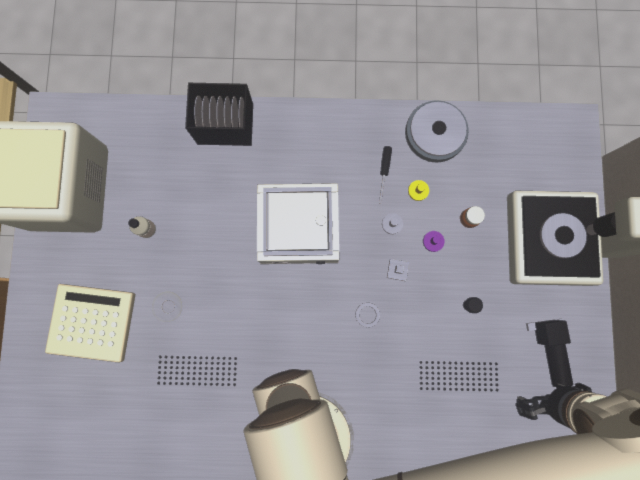

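View pics/wrist0.png

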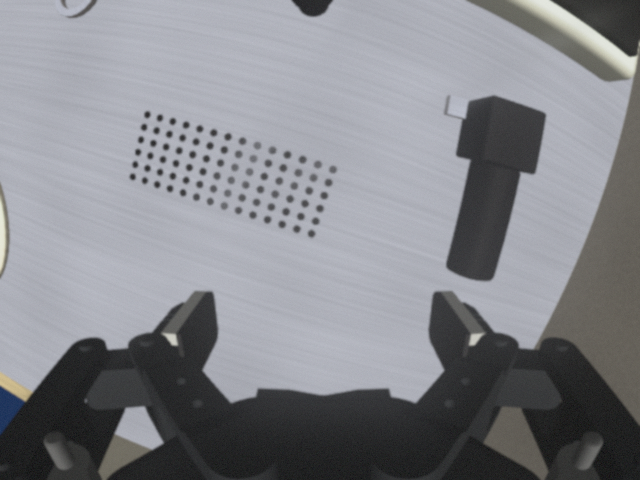

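The scene image shows the plain round holder at (290,341) (top view 392,224). The lookalikes are the purple one (240,368), the yellow one (310,384), the square holder (237,322), the spacer ring (219,282) and the pad-like disc parts. I choose (290,341). The pad is at scene (334,257) and top (321,222), on the bay's -y side.

Run:
```python
from h import *
np.set_printoptions(precision=4,suppress=True)
S=dict(np.load('pics/scene0.npz'));T=dict(np.load('pics/top0.npz'))
a=S['pixels'][200:400,200:420];b=T['pixels'][170:290,240:440]
cv2.imwrite('pics/crop.png',np.vstack([cv2.resize(a,(660,600))]))
cv2.imwrite('pics/crop2.png',cv2.resize(b,(800,480)))
```

```text
(no output)
```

View pics/crop.png

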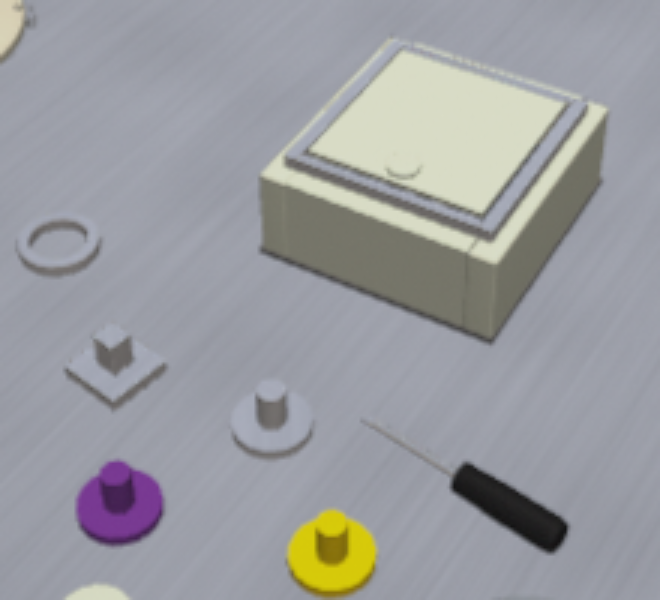

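View pics/crop2.png

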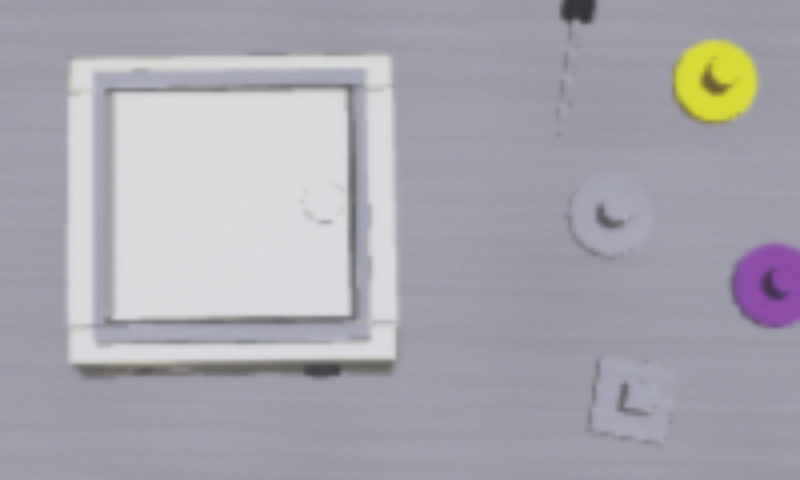

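The crop shows the plain round-knob aluminium holder clearly, at scene (290,329) for the knob top and (391,336) in neither other colour, so the choice stands. The pad shows at (334.7,253).

Run:
```python
from h import *
np.set_printoptions(precision=4,suppress=True)
S=dict(np.load('pics/scene0.npz'));T=dict(np.load('pics/top0.npz'))
print('pad tri',tri([ray(S,(334.7,253.3)),ray(T,(320.5,220.5))]))
print('knobtop tri',tri([ray(S,(290,329.3)),ray(T,(394,222))]))
print('holder disc tri',tri([ray(S,(290.7,339.7)),ray(T,(392.5,223.5))]))
def cloud(c):
    z=c['z_map'];K=c['camera_matrix'];v,u=np.mgrid[:480,:640]
    p=np.stack([(u-K[0,2])/K[0,0]*z,-(v-K[1,2])/K[1,1]*z,-z,np.ones_like(z)],-1)@c['world_from_camera'].T
    p[z==0]=np.nan; return p[...,:3]
for n,c in (('S',S),('T',T)):
    P=cloud(c).reshape(-1,3)
    w=P[(P[:,0]>.2)&(P[:,0]<.65)&(P[:,1]>-.12)&(P[:,1]<.2)&(P[:,2]>.07)&(P[:,2]<.13)]
    h,e=np.histogram(w[:,2],np.arange(.07,.13,.002)); print(n,len(w),dict(zip(e.round(3),h)))
    for lo,hi in((.08,.09),(.095,.12)):
        q=w[(w[:,2]>lo)&(w[:,2]<hi)]
        if len(q)>20: print(lo,np.median(q[:,2]),q.min(0),q.max(0),cv2.minAreaRect((q[:,:2]*1000).astype(np.float32)))
    hold=P[(np.hypot(P[:,0]-.40,P[:,1]+.22)<.06)&(P[:,2]>.006)]
    print('hold',len(hold),hold.min(0) if len(hold) else'',hold.max(0) if len(hold) else '')
    if len(hold):
        k=hold[hold[:,2]>.03]; print('knob',len(k),k.mean(0) if len(k) else '',np.median(k[:,2]) if len(k) else '')
        d=hold[hold[:,2]<.02]; print('disc',len(d),cv2.minEnclosingCircle((d[:,:2]*1000).astype(np.float32)),np.median(d[:,2]))
```

```text
pad tri [ 0.5838 -0.0262  0.1084]
knobtop tri [ 0.5945 -0.2312  0.0457]
holder disc tri [ 0.5958 -0.2321  0.014 ]
S 4126 {np.float64(0.07): np.int64(43), np.float64(0.072): np.int64(42), np.float64(0.074): np.int64(51), np.float64(0.076): np.int64(40), np.float64(0.078): np.int64(42), np.float64(0.08): np.int64(42), np.float64(0.082): np.int64(52), np.float64(0.084): np.int64(144), np.float64(0.086): np.int64(279), np.float64(0.088): np.int64(167), np.float64(0.09): np.int64(46), np.float64(0.092): np.int64(36), np.float64(0.094): np.int64(73), np.float64(0.096): np.int64(194), np.float64(0.098): np.int64(700), np.float64(0.1): np.int64(1202), np.float64(0.102): np.int64(776), np.float64(0.104): np.int64(158), np.float64(0.106): np.int64(29), np.float64(0.108): np.int64(5), np.float64(0.11): np.int64(3), np.float64(0.112): np.int64(0), np.float64(0.114): np.int64(0), np.float64(0.116): np.int64(0), np.float64(0.118): np.int64(0), np.float64(0.12): np.int64(0), np.float64(0.122): np.int64(1), np.float64(0.124): np.int64(0), np.float64(0.126): np.int64(0)}
0.08 0.08666164344276306 [ 0.
[... 1302 characters left out ...]
at64(0.116): np.int64(0), np.float64(0.118): np.int64(0), np.float64(0.12): np.int64(0), np.float64(0.122): np.int64(0), np.float64(0.124): np.int64(0), np.float64(0.126): np.int64(0)}
0.08 0.08466727215699843 [ 0.4775 -0.0754  0.08  ] [0.6488 0.1467 0.09  ] ((564.5656127929688, 35.539573669433594), (171.65444946289062, 219.79835510253906), 0.8361214995384216)
0.095 0.09891378424855723 [ 0.4897 -0.0587  0.095 ] [0.65   0.1289 0.108 ] ((572.3607177734375, 34.940242767333984), (161.00820922851562, 182.8087921142578), 2.0516748428344727)
hold 140 [ 0.3464 -0.2793  0.006 ] [ 0.4582 -0.1644  0.0242]
knob 0  
disc 138 ((399.8365478515625, -220.1000518798828), 59.91045379638672) 0.01109138447199376
```

```bash
cat >> h.py <<'E'
def cloud(c):
    z=c['z_map'];K=c['camera_matrix'];v,u=np.mgrid[:480,:640]
    p=np.stack([(u-K[0,2])/K[0,0]*z,-(v-K[1,2])/K[1,1]*z,-z,np.ones_like(z)],-1)@c['world_from_camera'].T
    p[z==0]=np.nan; return p[...,:3]
E
python3 - <<'E'
from h import *
np.set_printoptions(precision=4,suppress=True)
for n in 'scene','top':
    c=dict(np.load(f'pics/{n}0.npz'))
    P=cloud(c).reshape(-1,3)
    w=P[(P[:,0]>.4)&(P[:,0]<.75)&(P[:,1]>-.12)&(P[:,1]<.2)]
    for lo,hi in((.08,.09),(.095,.12)):
        q=w[(w[:,2]>lo)&(w[:,2]<hi)]
        print(lo,np.median(q[:,2]),cv2.minAreaRect((q[:,:2]*1000).astype(np.float32)),np.percentile(q,[1,99],axis=0)[:,:2].mean(0))
    hold=P[(np.hypot(P[:,0]-.595,P[:,1]+.232)<.045)&(P[:,2]>.006)]
    k=hold[hold[:,2]>.038]; print('knob',len(k),k.mean(0))
    d=hold[hold[:,2]<.02]; print('disc',len(d),cv2.minEnclosingCircle((d[:,:2]*1000).astype(np.float32)))
    print(proj(c,[.583,.036,.085]), [proj(c,[.583+a,.036+b,.085]).round(1) for a in(-.105,.105) for b in (-.11,.11)])
E
```

```text
0.08 0.0866710334164284 ((580.8223266601562, 34.22161102294922), (212.17906188964844, 228.82020568847656), 2.0997395515441895) [0.5824 0.0325]
0.095 0.10088759764384259 ((580.5362548828125, 33.265228271484375), (186.73046875, 190.37364196777344), 1.9945430755615234) [0.582  0.0317]
knob 80 [ 0.596  -0.2355  0.0448]
disc 402 ((591.0006713867188, -232.62716674804688), 34.42205047607422)
[346.7567 246.8012] [array([286. , 256.9]), array([332.5, 211.8]), array([363.8, 288.7]), array([404.6, 237.2])]
0.08 0.0847232002493592 ((584.2988891601562, 35.307334899902344), (210.19207763671875, 219.3531951904297), 1.8638299703598022) [0.5835 0.0358]
0.095 0.09882495771284039 ((584.0763549804688, 35.37696075439453), (184.55299377441406, 183.0811767578125), 1.9509204626083374) [0.5841 0.0358]
knob 50 [ 0.5971 -0.2308  0.044 ]
disc 280 ((595.4754638671875, -225.44476318359375), 38.50508499145508)
[297.1576 221.6651] [array([337.5, 261.4]), array([254.8, 259.7]), array([338.6, 184.5]), array([257.7, 182.8])]
```

{"method": "arm_command", "body": {"rows": [-4,0,8,0,6,0,-1,-8,0,16,0,12,0,-1,-12,0,24,0,18.27,0,-1,-16,0,32,0,18.27,0,-1,-20,0,40,0,18.27,0,-1,-20,0,41.4,0,18.27,0,-1,-20,0,41.4,0,18.27,0,-1,-20,0,41.4,0,18.27,0,-1,-20,0,41.4,0,18.27,0,-1,-20,0,41.4,0,18.27,0,-1,-20,0,41.4,0,18.27,0,-1,-20,0,41.4,0,18.27,0,-1]}}

```text
time: 3.55
ee_pos: [0.5064, -0.1983, 0.3031]
tcp_rot: [-90.0, 0.1, -89.7]
wrist_force: [0.5, -1.1, 0.8]
opening: -0.0
```

Run:
```python
from h import *
np.set_printoptions(precision=4,suppress=True)
print(sensors.get_obs()); c=snap('wrist','w1.png')
for t in ['bay','frame_ref','housing_top','hinge_ref','holder','square_holder']:
    print(t,[(np.round(r['location'],1).tolist(),round(r['conf'],2)) for r in models.spot_point(t,'wrist')][:4])
```

```text
{'time': 3.55, 'q': array([-21.4164,   4.1147,   9.0689,  94.9563,   0.0861, 158.3124]), 'qd': array([-1.9037, -0.2298,  0.0218,  1.3564, -1.7694, -3.161 ]), 'joint_efforts': array([  2.9255, -51.3047,  48.003 ,  -0.1289,   0.1634,   1.0483]), 'ee_pos': array([ 0.5064, -0.1983,  0.3031]), 'tcp_rot': array([-89.9701,   0.0807, -89.7289]), 'wrist_force': array([ 0.5413, -1.0799,  0.7927]), 'torque': array([-0.0223, -0.0518,  0.0334]), 'opening': -4.5516258891248496e-05}
bay [([113.8, 140.3], 0.61)]
frame_ref [([65.3, 142.1], 0.56)]
housing_top [([123.4, 135.9], 0.8)]
hinge_ref [([13.3, 153.8], 0.61)]
holder [([429.2, 31.0], 0.96), ([463.7, 169.4], 0.57)]
square_holder [([369.9, 247.5], 0.96), ([518.1, 317.1], 0.39)]
```

View pics/w1.png

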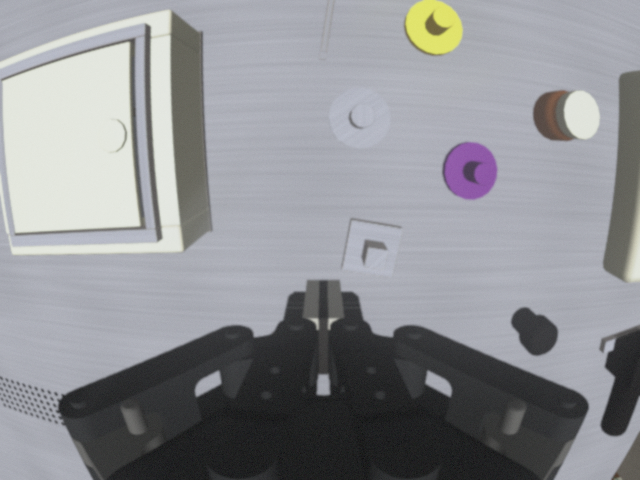

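Run:
```python
from h import *
np.set_printoptions(precision=4,suppress=True)
c=dict(np.load('pics/w1.npz'));
S=dict(np.load('pics/scene0.npz'));T=dict(np.load('pics/top0.npz'))
cv2.imwrite('pics/w1c.png',np.hstack([cv2.resize(c['pixels'][90:180,60:160],(400,360),interpolation=2),cv2.resize(c['pixels'][75:165,310:410],(400,360),interpolation=2)]))
for z in(.044,.012): print('knob/disc',onz(c,(361,115) if z>.03 else (359.5,117.5),z,True),onz(S,(290,329.3) if z>.03 else (290.7,339.7),z),onz(T,(394,222) if z>.03 else (392.5,223.5),z))
for p in ([.584,-.027,.107],[.583,.0345,.089],[.595,-.232,.044]): print(proj(c,p,True))
```

```text
knob/disc [ 0.5945 -0.2312  0.044 ] [ 0.5934 -0.2301  0.044 ] [ 0.595  -0.2313  0.044 ]
knob/disc [ 0.5943 -0.233   0.012 ] [ 0.5946 -0.2309  0.012 ] [ 0.5963 -0.2323  0.012 ]
[107.2583 134.5568]
[ 64.3784 142.2658]
[361.8593 114.5022]
```

View pics/w1c.png

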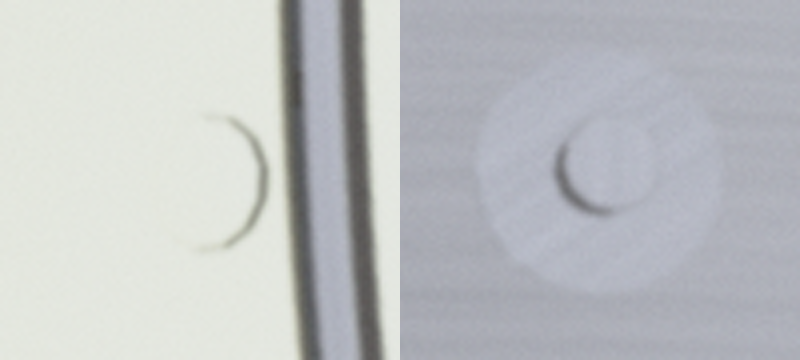

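{"method": "arm_command", "body": {"rows": [0,0,0,0,-7,0,-1,-2,0,1,0,-14,0,-1,-5,0,2,0,-21,0,-1,-8,1,3,0,-28,0,-1,-11,2,4,0,-35,0,-1,-14,4,6,0,-42,0,-1,-17,6,7.7,0,-49,0,-1,-17.1,8,7.7,0,-56,0,-1,-17.1,8,7.7,0,-63,0,-1,-17.1,8,7.7,0,-70,0,-1,-17.1,8,7.7,0,-77,0,-1,-17.1,8,7.7,0,-84,0,-1]}}

```text
time: 4.9
ee_pos: [0.5795, -0.0327, 0.224]
tcp_rot: [-90.0, -0.0, -5.8]
wrist_force: [0.1, 0.0, 0.1]
opening: -0.0002
```

{"method": "arm_command", "body": {"rows": [0,0,0,0,-6,0,-1,0,0,0,0,-6,0,-1,0,0,0,0,-6,0,-1]}}

```text
time: 5.15
ee_pos: [0.5796, -0.0326, 0.2241]
tcp_rot: [-90.0, -0.0, -0.3]
wrist_force: [-0.2, 0.2, 0.2]
opening: -0.0002
```

Run:
```python
from h import *
np.set_printoptions(precision=4,suppress=True)
print(sensors.get_obs()); c=snap('wrist','w2.png')
print([(np.round(r['location'],1).tolist(),round(r['conf'],2)) for r in models.spot_point('housing_top','wrist')][:4])
```

```text
{'time': 5.15, 'q': array([-3.2141,  8.2661,  4.8451, 86.561 , -0.0021, 87.0648]), 'qd': array([ 0.2409,  0.1671,  0.1008, -0.0811,  0.0204,  1.4754]), 'joint_efforts': array([  0.0357, -56.1847,  47.0476,  -0.0015,   0.0015,  -0.6279]), 'ee_pos': array([ 0.5796, -0.0326,  0.2241]), 'tcp_rot': array([-90.0031,  -0.018 ,  -0.2789]), 'wrist_force': array([-0.243 ,  0.1709,  0.2175]), 'torque': array([ 0.041 , -0.027 , -0.0497]), 'opening': -0.0002299488397440084}
[([330.8, 244.5], 0.59)]
```

View pics/w2.png

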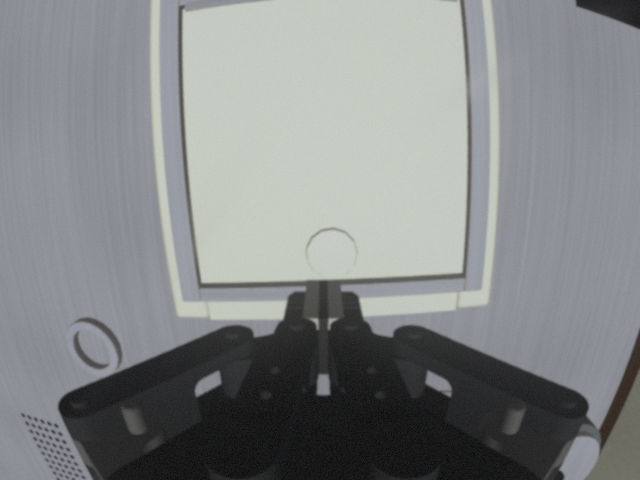

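The pad shows clear at about (331.5,254), and the shut fingertips are at (323,283).

Run:
```python
from h import *
np.set_printoptions(precision=4,suppress=True)
c=dict(np.load('pics/w2.npz'));c1=dict(np.load('pics/w1.npz'))
for z in(.103,.107): print(onz(c,(331.5,254),z,True), onz(c1,(111,135),z,True))
print(tri([ray(c,(331.5,254),True),ray(c1,(111,135),True)]))
p=sensors.get_obs()['ee_pos']
print('tip expected',proj(c,p+[0,0,-.073],True),proj(c,p+[0,.011,-.073],True))
# frame corners inner: hatch edges
for uv in[(201,284),(465,274),(180,8),(461,0)]: print(onz(c,uv,.102,True))
P=cloud
```

```text
[ 0.5837 -0.0278  0.103 ] [ 0.5835 -0.0282  0.103 ]
[ 0.5836 -0.0265  0.107 ] [ 0.5833 -0.0307  0.107 ]
[ 0.5836 -0.0279  0.1026]
tip expected [324.6465 298.593 ] [324.5803 274.1041]
[ 0.5088 -0.0463  0.102 ]
[ 0.6613 -0.0411  0.102 ]
[0.5022 0.1104 0.102 ]
[0.6547 0.1144 0.102 ]
```

{"method": "arm_command", "body": {"rows": [0.2,1.5,0.3,0,0,0,-1,0.4,3.0,0.55,0,0,0,-1,0.4,3.1,0.55,0,0,0,-1,0.4,3.1,0.55,0,0,0,-1,0.4,3.1,0.55,0,0,0,-1]}}

```text
time: 5.67
ee_pos: [0.5839, -0.0263, 0.1936]
tcp_rot: [-90.0, -0.0, -0.1]
wrist_force: [0.7, 0.4, 0.3]
opening: -0.0002
```

{"method": "arm_command", "body": {"rows": [0,0.04,0,0,0,0,-1,0,0.08,0,0,0,0,-1,0,0.12,0,0,0,0,-1,0,0.16,0,0,0,0,-1,0,0.2,0,0,0,0,-1,0,0.24,0,0,0,0,-1,0,0.28,0,0,0,0,-1,0,0.32,0,0,0,0,-1,0,0.36,0,0,0,0,-1,0,0.4,0,0,0,0,-1]}}

```text
time: 6.5
ee_pos: [0.5838, -0.0261, 0.1888]
tcp_rot: [-90.0, 0.0, -0.0]
wrist_force: [-0.1, 0.5, 0.2]
opening: -0.0001
```

{"method": "arm_command", "body": {"rows": [0,0.04,0,0,0,0,-1,0,0.08,0,0,0,0,-1,0,0.12,0,0,0,0,-1,0,0.16,0,0,0,0,-1,0,0.2,0,0,0,0,-1,0,0.24,0,0,0,0,-1,0,0.28,0,0,0,0,-1,0,0.32,0,0,0,0,-1,0,0.36,0,0,0,0,-1,0,0.4,0,0,0,0,-1]}}

```text
time: 7.33
ee_pos: [0.5839, -0.0261, 0.1849]
tcp_rot: [-90.0, -0.0, -0.0]
wrist_force: [0.2, 0.2, 0.9]
opening: 0.0
```

{"method": "arm_command", "body": {"rows": [0,0.03,0,0,0,0,-1,0,0.06,0,0,0,0,-1,0,0.09,0,0,0,0,-1,0,0.12,0,0,0,0,-1,0,0.15,0,0,0,0,-1,0,0.18,0,0,0,0,-1]}}

```text
time: 7.83
ee_pos: [0.5838, -0.0261, 0.1831]
tcp_rot: [-90.0, 0.0, -0.0]
wrist_force: [-0.9, 0.2, -0.9]
opening: -0.0001
```

{"method": "arm_command", "body": {"rows": [0,0.03,0,0,0,0,-1,0,0.06,0,0,0,0,-1,0,0.09,0,0,0,0,-1,0,0.12,0,0,0,0,-1,0,0.15,0,0,0,0,-1,0,0.18,0,0,0,0,-1]}}

```text
time: 8.33
ee_pos: [0.5838, -0.0261, 0.1812]
tcp_rot: [-90.0, 0.0, -0.0]
wrist_force: [0.2, -0.7, 0.5]
opening: 0.0003
```

{"method": "arm_command", "body": {"rows": [0,0.03,0,0,0,0,-1,0,0.06,0,0,0,0,-1,0,0.09,0,0,0,0,-1,0,0.12,0,0,0,0,-1,0,0.15,0,0,0,0,-1]}}

```text
time: 8.75
ee_pos: [0.5839, -0.0261, 0.1798]
tcp_rot: [-90.0, -0.0, -0.0]
wrist_force: [-0.2, 0.6, 0.4]
opening: 0.0001
```

{"method": "arm_command", "body": {"rows": [0,0.03,0,0,0,0,-1,0,0.06,0,0,0,0,-1,0,0.09,0,0,0,0,-1,0,0.12,0,0,0,0,-1]}}

```text
time: 9.08
ee_pos: [0.5839, -0.0261, 0.1786]
tcp_rot: [-90.0, -0.0, -0.0]
wrist_force: [0.0, 0.6, 0.2]
opening: -0.0
```

{"method": "arm_command", "body": {"rows": [0,0.03,0,0,0,0,-1,0,0.06,0,0,0,0,-1,0,0.09,0,0,0,0,-1]}}

```text
time: 9.33
ee_pos: [0.5839, -0.0261, 0.1777]
tcp_rot: [-90.0, -0.0, -0.0]
wrist_force: [-0.8, -0.4, 0.1]
opening: -0.0004
```

{"method": "arm_command", "body": {"rows": [0,0.02,0,0,0,0,-1,0,0.04,0,0,0,0,-1,0,0.06,0,0,0,0,-1,0,0.08,0,0,0,0,-1,0,0.1,0,0,0,0,-1]}}

```text
time: 9.75
ee_pos: [0.5839, -0.0261, 0.1768]
tcp_rot: [-90.0, -0.0, -0.0]
wrist_force: [-1.1, -1.1, 1.6]
opening: 0.0003
```

{"method": "arm_command", "body": {"rows": [0,0.02,0,0,0,0,-1,0,0.04,0,0,0,0,-1,0,0.06,0,0,0,0,-1,0,0.08,0,0,0,0,-1]}}

```text
time: 10.08
ee_pos: [0.5839, -0.0262, 0.176]
tcp_rot: [-90.0, -0.0, -0.0]
wrist_force: [-0.8, -0.6, 3.3]
opening: -0.0001
```

{"method": "arm_command", "body": {"rows": [0,0.02,0,0,0,0,-1,0,0.04,0,0,0,0,-1,0,0.06,0,0,0,0,-1,0,0.08,0,0,0,0,-1]}}

```text
time: 10.42
ee_pos: [0.5839, -0.0262, 0.1751]
tcp_rot: [-90.0, -0.0, -0.0]
wrist_force: [-1.0, -0.8, 3.2]
opening: 0.0002
```

{"method": "arm_command", "body": {"rows": [0,0.02,0,0,0,0,-1,0,0.04,0,0,0,0,-1,0,0.06,0,0,0,0,-1,0,0.08,0,0,0,0,-1]}}

```text
time: 10.75
ee_pos: [0.5839, -0.0262, 0.1747]
tcp_rot: [-90.0, -0.0, -0.0]
wrist_force: [-1.5, -0.9, 5.8]
opening: -0.0005
```

{"method": "arm_command", "body": {"rows": [0,0.02,0,0,0,0,-1,0,0.04,0,0,0,0,-1,0,0.06,0,0,0,0,-1,0,0.08,0,0,0,0,-1]}}

```text
time: 11.08
ee_pos: [0.5839, -0.0262, 0.1743]
tcp_rot: [-90.0, -0.1, -0.0]
wrist_force: [-2.9, -1.3, 9.5]
opening: -0.0001
```

{"method": "arm_command", "body": {"rows": [0,0.02,0,0,0,0,-1,0,0.04,0,0,0,0,-1,0,0.06,0,0,0,0,-1]}}

```text
time: 11.33
ee_pos: [0.5839, -0.0262, 0.1739]
tcp_rot: [-90.0, -0.1, -0.0]
wrist_force: [-3.8, -2.4, 10.3]
opening: -0.0001
```

{"method": "arm_command", "body": {"rows": [0,0.02,0,0,0,0,-1,0,0.04,0,0,0,0,-1,0,0.06,0,0,0,0,-1]}}

```text
time: 11.58
ee_pos: [0.5839, -0.0262, 0.1734]
tcp_rot: [-90.0, -0.1, -0.0]
wrist_force: [-4.2, -1.4, 10.4]
opening: -0.0001
```

{"method": "arm_command", "body": {"rows": [0,0.02,0,0,0,0,-1,0,0.04,0,0,0,0,-1,0,0.06,0,0,0,0,-1]}}

```text
time: 11.83
ee_pos: [0.5839, -0.0262, 0.1729]
tcp_rot: [-90.0, -0.1, -0.0]
wrist_force: [-4.1, -1.0, 10.8]
opening: 0.0003
```

{"method": "arm_command", "body": {"rows": [0,0.02,0,0,0,0,-1,0,0.04,0,0,0,0,-1,0,0.06,0,0,0,0,-1]}}

```text
time: 12.08
ee_pos: [0.5839, -0.0262, 0.1724]
tcp_rot: [-90.0, -0.1, -0.0]
wrist_force: [-4.4, -1.4, 11.8]
opening: 0.0001
```

{"method": "arm_command", "body": {"rows": [0,0.02,0,0,0,0,-1,0,0.04,0,0,0,0,-1,0,0.06,0,0,0,0,-1]}}

```text
time: 12.33
ee_pos: [0.5839, -0.0263, 0.1719]
tcp_rot: [-90.0, -0.1, -0.0]
wrist_force: [-3.2, -1.6, 11.1]
opening: 0.0001
```

{"method": "arm_command", "body": {"rows": [0,0.02,0,0,0,0,-1,0,0.04,0,0,0,0,-1,0,0.06,0,0,0,0,-1]}}

```text
time: 12.58
ee_pos: [0.5839, -0.0262, 0.1713]
tcp_rot: [-90.0, -0.1, -0.0]
wrist_force: [-5.1, -1.3, 12.6]
opening: 0.0
```

{"method": "arm_command", "body": {"rows": [0,0.02,0,0,0,0,-1,0,0.04,0,0,0,0,-1,0,0.06,0,0,0,0,-1]}}

```text
time: 12.83
ee_pos: [0.5839, -0.0263, 0.1708]
tcp_rot: [-90.0, -0.1, -0.0]
wrist_force: [-4.4, -1.5, 13.8]
opening: 0.0003
```

{"method": "arm_command", "body": {"rows": [0,0.02,0,0,0,0,-1,0,0.04,0,0,0,0,-1]}}

```text
time: 13.0
ee_pos: [0.5839, -0.0263, 0.1704]
tcp_rot: [-90.0, -0.1, -0.0]
wrist_force: [-3.7, -2.2, 13.1]
opening: -0.0
```

{"method": "arm_command", "body": {"rows": [0,0.02,0,0,0,0,-1,0,0.04,0,0,0,0,-1]}}

```text
time: 13.17
ee_pos: [0.5839, -0.0263, 0.1699]
tcp_rot: [-90.0, -0.1, -0.0]
wrist_force: [-3.2, -2.0, 11.6]
opening: -0.0
```

{"method": "arm_command", "body": {"rows": [0,0.02,0,0,0,0,-1,0,0.04,0,0,0,0,-1]}}

```text
time: 13.33
ee_pos: [0.5839, -0.0263, 0.169]
tcp_rot: [-90.0, -0.1, -0.0]
wrist_force: [-2.6, -1.7, 8.2]
opening: 0.0004
```

{"method": "arm_command", "body": {"rows": [0,-3.9,0,0,0,0,-1,0,-6.5,-3,0,0,0,-1,0,-7.5,-7,0,0,0,-1,0,-7.5,-11,0,0,0,-1,0.5,-7.5,-15,0,0,0,0,1,-7.5,-19,0,0,0,0,1,-7.5,-20.5,0,0,0,0,1,-7.5,-20.5,0,0,0,0,1,-7.5,-20.5,0,0,0,0,1,-7.5,-20.5,0,0,0,0]}}

```text
time: 14.17
ee_pos: [0.5938, -0.2301, 0.2428]
tcp_rot: [-90.0, 0.0, 0.0]
wrist_force: [-0.1, 0.5, -0.2]
opening: 0.0422
```

Run:
```python
from h import *
np.set_printoptions(precision=4,suppress=True)
print(sensors.get_obs()); c=snap('wrist','w3.png');s=snap('scene','s3.png')
print([(np.round(r['location'],1).tolist(),round(r['conf'],2)) for r in models.spot_point('holder','wrist')][:4])
cv2.imwrite('pics/m3.png',np.hstack([cv2.resize(c['pixels'],(400,300)),s['pixels'][150:450,200:600]]))
```

```text
{'time': 14.1667, 'q': array([-21.1927,  16.3632,  16.3939,  90.076 ,   0.0259,  68.7854]), 'qd': array([ 0.9871, -0.6241, -0.1863, -0.0788, -0.1544, -0.2361]), 'joint_efforts': array([ -1.4657, -64.1073,  47.0402,  -0.0476,  -0.0463,  -0.0122]), 'ee_pos': array([ 0.5938, -0.2301,  0.2428]), 'tcp_rot': array([-89.9595,   0.0328,   0.0219]), 'wrist_force': array([-0.0741,  0.4661, -0.2011]), 'torque': array([ 0.0026, -0.0056,  0.0262]), 'opening': 0.04218832166924005}
[([427.5, 297.2], 0.9), ([272.0, 339.8], 0.82), ([325.1, 218.2], 0.81)]
```

View pics/m3.png

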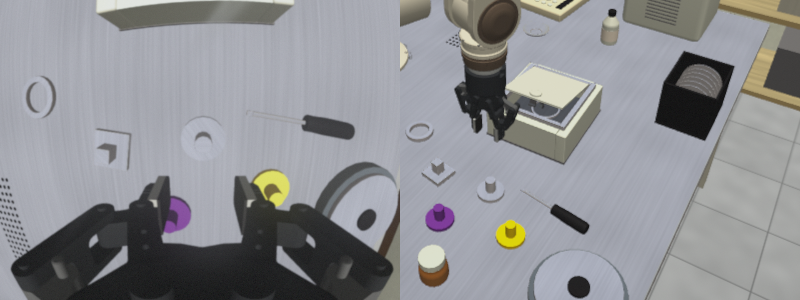

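The hatch is opening by itself and the gripper is clear of it. The wrist image shows the holder disc around (325,220) below and ahead of the fingers.

Run:
```python
from h import *
np.set_printoptions(precision=4,suppress=True)
c=dict(np.load('pics/w3.npz'))
cv2.imwrite('pics/w3c.png',cv2.resize(c['pixels'][160:280,250:400],(750,600),interpolation=2))
for p in ([.5947,-.2313,.044],[.5947,-.2313,.012]): print(proj(c,p,True))
P=cloud(c)
```

```text
[324.8949 230.3581]
[324.6631 221.0912]
```

View pics/w3c.png

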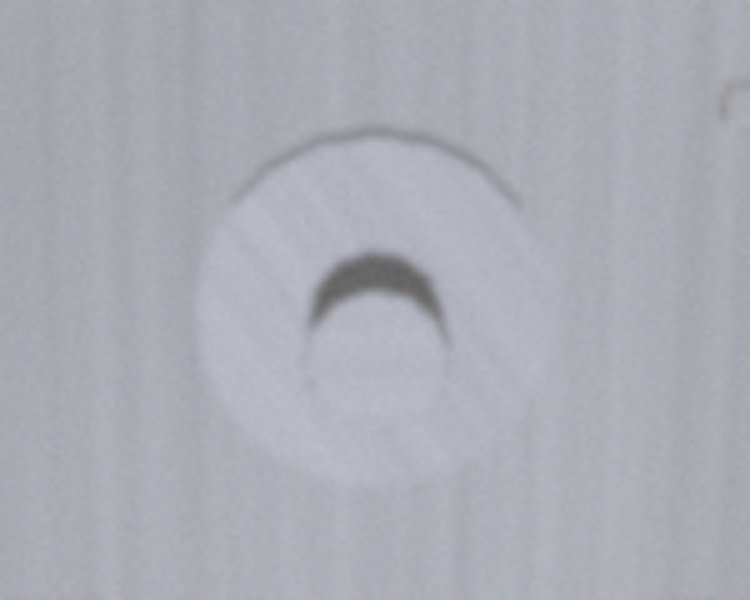

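{"method": "arm_command", "body": {"rows": [0.1,3.5,-0.1,0,0,0,0,0.1,7,-0.1,0,0,0,0,0.1,10.5,-0.1,0,0,0,0,0.1,13.5,-0.1,0,0,0,0,0.1,13.5,-0.1,0,0,0,0,0.1,13.5,-0.1,0,0,0,0]}}

```text
time: 14.82
ee_pos: [0.5942, -0.231, 0.1074]
tcp_rot: [-89.9, 0.1, 0.1]
wrist_force: [-0.0, 0.4, 0.2]
opening: 0.043
```

Run:
```python
from h import *
np.set_printoptions(precision=4,suppress=True)
print(sensors.get_obs()['ee_pos']); c=snap('wrist','w4.png')
```

```text
[ 0.5942 -0.231   0.1074]
```

View pics/w4.png

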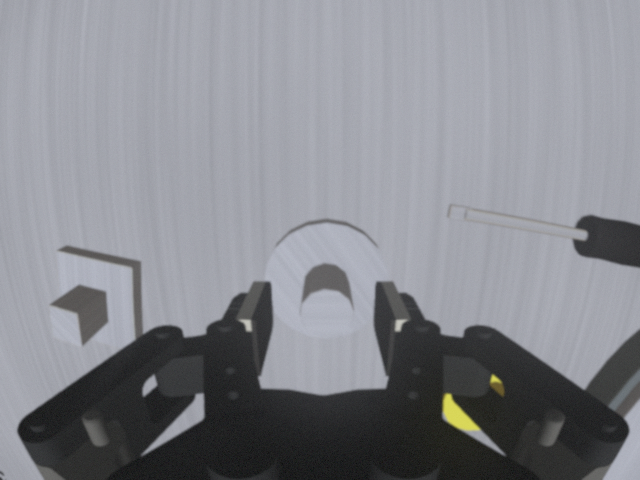

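{"method": "arm_command", "body": {"rows": [0.05,1,-0.05,0,0,0,0,0.05,1.8,-0.05,0,0,0,0,0.05,1.8,-0.05,0,0,0,-0.2,0.05,1.8,-0.05,0,0,0,-0.5,0.05,1.8,-0.05,0,0,0,-1,0.05,1.8,-0.05,0,0,0,-1,0.05,1.8,-0.05,0,0,0,-1,0.05,1.8,-0.05,0,0,0,-1], "force": 35}}

```text
time: 15.53
ee_pos: [0.5954, -0.2327, 0.0904]
tcp_rot: [-90.0, -0.0, -0.0]
wrist_force: [-0.8, -0.1, 0.8]
opening: 0.0208
```

{"method": "arm_command", "body": {"rows": [0,0,0,0,0,0,-1,0,0,0,0,0,0,-1]}}

```text
time: 15.7
ee_pos: [0.5954, -0.2327, 0.0904]
tcp_rot: [-90.0, -0.0, -0.0]
wrist_force: [-0.1, 0.7, 1.5]
opening: 0.0208
```

{"method": "arm_command", "body": {"rows": [0,-0.5,0,0,0,0,-1,0,-2,0,0,0,0,-1,0,-5,0,0,0,0,-1,0,-8.5,0,0,0,0,-1,0,-12,1,0,0,0,-1,-0.3,-15,3,0,0,0,-1,-0.7,-17,6,0,0,0,-1,-1,-18,9,0,0,0,-1,-1.4,-18,11,0,0,0,-1,-1.4,-18,11,0,0,0,-1,-1.4,-18,11,0,0,0,-1,-1.4,-18,11,0,0,0,-1]}}

```text
time: 16.7
ee_pos: [0.5813, -0.1229, 0.2698]
tcp_rot: [-90.0, 0.0, 0.0]
wrist_force: [0.0, 0.2, -2.1]
opening: 0.0208
```

{"method": "arm_command", "body": {"rows": [0,0,0,0,0,0,-1,0,0,0,0,0,0,-1,0,0,0,0,0,0,-1,0,0,0,0,0,0,-1,0,0,0,0,0,0,-1,0,0,0,0,0,0,-1,0,0,0,0,0,0,-1,0,0,0,0,0,0,-1,0,0,0,0,0,0,-1,0,0,0,0,0,0,-1,0,0,0,0,0,0,-1,0,0,0,0,0,0,-1]}}

```text
time: 17.7
ee_pos: [0.5813, -0.1226, 0.2701]
tcp_rot: [-90.0, -0.0, -0.0]
wrist_force: [0.2, -0.1, -3.0]
opening: 0.0204
```

{"method": "arm_command", "body": {"rows": [0,0,0,0,0,0,-1,0,0,0,0,0,0,-1,0,0,0,0,0,0,-1,0,0,0,0,0,0,-1,0,0,0,0,0,0,-1,0,0,0,0,0,0,-1,0,0,0,0,0,0,-1,0,0,0,0,0,0,-1,0,0,0,0,0,0,-1,0,0,0,0,0,0,-1,0,0,0,0,0,0,-1,0,0,0,0,0,0,-1]}}

```text
time: 18.7
ee_pos: [0.5813, -0.1226, 0.2701]
tcp_rot: [-90.0, -0.0, -0.0]
wrist_force: [-0.5, -0.7, -2.2]
opening: 0.0208
```

{"method": "arm_command", "body": {"rows": [0,0,0,0,0,0,-1,0,0,0,0,0,0,-1,0,0,0,0,0,0,-1,0,0,0,0,0,0,-1,0,0,0,0,0,0,-1,0,0,0,0,0,0,-1,0,0,0,0,0,0,-1,0,0,0,0,0,0,-1,0,0,0,0,0,0,-1,0,0,0,0,0,0,-1,0,0,0,0,0,0,-1,0,0,0,0,0,0,-1]}}

```text
time: 19.7
ee_pos: [0.5814, -0.1226, 0.2701]
tcp_rot: [-90.0, -0.0, -0.0]
wrist_force: [-0.6, -0.4, -2.0]
opening: 0.0207
```

{"method": "arm_command", "body": {"rows": [0,0,0,0,0,0,-1,0,0,0,0,0,0,-1,0,0,0,0,0,0,-1,0,0,0,0,0,0,-1,0,0,0,0,0,0,-1,0,0,0,0,0,0,-1,0,0,0,0,0,0,-1,0,0,0,0,0,0,-1,0,0,0,0,0,0,-1,0,0,0,0,0,0,-1,0,0,0,0,0,0,-1,0,0,0,0,0,0,-1]}}

```text
time: 20.7
ee_pos: [0.5813, -0.1226, 0.2701]
tcp_rot: [-90.0, 0.0, -0.0]
wrist_force: [0.9, -1.4, -1.7]
opening: 0.021
```

Run:
```python
from h import *
np.set_printoptions(precision=4,suppress=True)
o=sensors.get_obs();print(o['ee_pos'],o['time'],o['wrist_force']); c=snap('wrist','w5.png');s=snap('scene','s5.png');t=snap('top','t5.png')
for n in 'wrist','scene','top': print([(np.round(r['location'],1).tolist(),round(r['conf'],2)) for r in models.spot_point('seat',n)][:4])
cv2.imwrite('pics/m5.png',np.hstack([s['pixels'][170:330,250:450].repeat(2,0).repeat(2,1),t['pixels'][160:320,220:420].repeat(2,0).repeat(2,1)]))
```

```text
[ 0.5813 -0.1226  0.2701] 20.7 [ 0.8983 -1.4344 -1.7291]
[([322.8, 26.2], 0.67)]
[([345.5, 256.7], 0.93)]
[([301.0, 222.0], 0.68), ([172.6, 303.4], 0.44)]
```

View pics/m5.png

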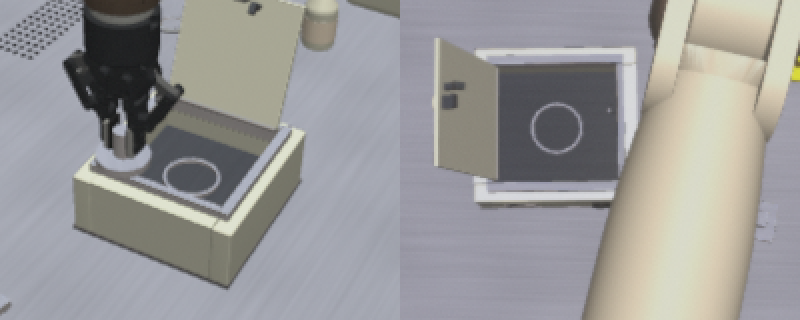

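View pics/w5.png

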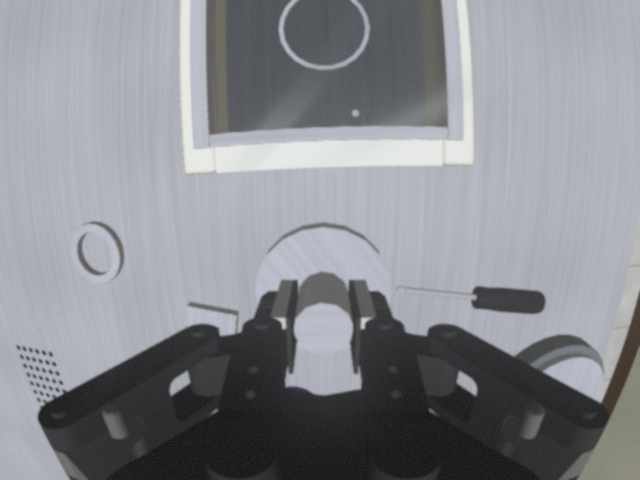

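The hatch is fully open, and the ring seat shows at wrist (324,27), scene (345,258) and top (298,224). Next I fit the ring.

Run:
```python
from h import *
np.set_printoptions(precision=4,suppress=True)
rs=[]
for n,f,(u,v,w,h) in (('scene','s5',(315,240,60,40)),('top','t5',(280,205,36,38)),('wrist','w5',(265,0,120,80))):
    c=dict(np.load(f'pics/{f}.npz')); g=cv2.cvtColor(c['pixels'],6)[v:v+h,u:u+w]
    m=(g>cv2.threshold(g,0,255,8)[0]).astype(np.uint8)
    cs,_=cv2.findContours(m,cv2.RETR_CCOMP,cv2.CHAIN_APPROX_NONE)
    cs=sorted(cs,key=lambda a:-len(a))
    for k in cs[:3]:
        if len(k)<30: continue
        e=cv2.fitEllipse(k); uv=np.array(e[0])+[u,v]
        # fit in world plane
        pts=np.array([onz(c,p[0]+[u,v],.048,n=='wrist')[:2] for p in k]); 
        A=np.c_[pts,np.ones(len(pts))]; s=np.linalg.lstsq(A,(pts**2).sum(1),rcond=None)[0]; ce=s[:2]/2
        print(n,len(k),uv,e[1],'world',ce,'R',np.sqrt(s[2]+ce@ce))
```

```text
scene 221 [348.4992 261.1397] (20.23092269897461, 54.75266647338867) world [0.5899 0.0283] R 0.046625737133140194
scene 95 [333.2753 272.185 ] (6.248700141906738, 55.00154495239258) world [ 0.5861 -0.0067] R 0.04139062950536543
scene 32 [370.7002 274.3546] (6.158096790313721, 15.281455993652344) world [0.6554 0.0173] R 0.0184819301666671
top 73 [297.7884 223.6336] (24.940277099609375, 25.349943161010742) world [0.5841 0.0357] R 0.03500015273632384
top 66 [297.8418 223.57  ] (23.102489471435547, 23.641658782958984) world [0.5843 0.0356] R 0.03253343819757193
wrist 359 [323.717   28.7453] (77.76789855957031, 86.97687530517578) world [0.5814 0.0338] R 0.03368152533422575
```

{"method": "arm_command", "body": {"rows": [0,0,3,0,0,0,-1,0,0,6,0,0,0,-1,0,0,9,0,0,0,-1,0,0,9,0,0,0,-1,0,0,9,0,0,0,-1,0,0,9,0,0,0,-1,0,0,9,0,0,0,-1,0,0,9,0,0,0,-1]}}

```text
time: 21.67
ee_pos: [0.5814, -0.0335, 0.27]
tcp_rot: [-90.0, 0.0, -0.1]
wrist_force: [0.1, -1.1, -1.7]
opening: 0.0208
```

Run:
```python
from h import *
np.set_printoptions(precision=4,suppress=True)
o=sensors.get_obs();print(o['ee_pos'],o['time']); c=snap('wrist','w6.png')
s=snap('scene','s6.png'); cv2.imwrite('pics/s6c.png',cv2.resize(s['pixels'][180:320,270:430],(640,560)))
```

```text
[ 0.5814 -0.0335  0.27  ] 21.6667
```

View pics/w6.png

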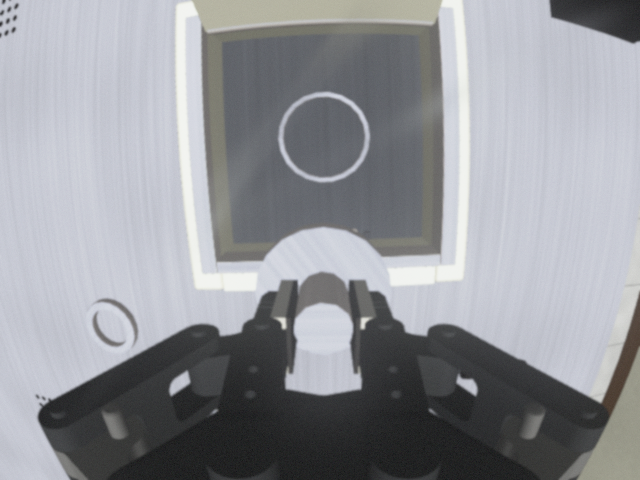

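View pics/s6c.png

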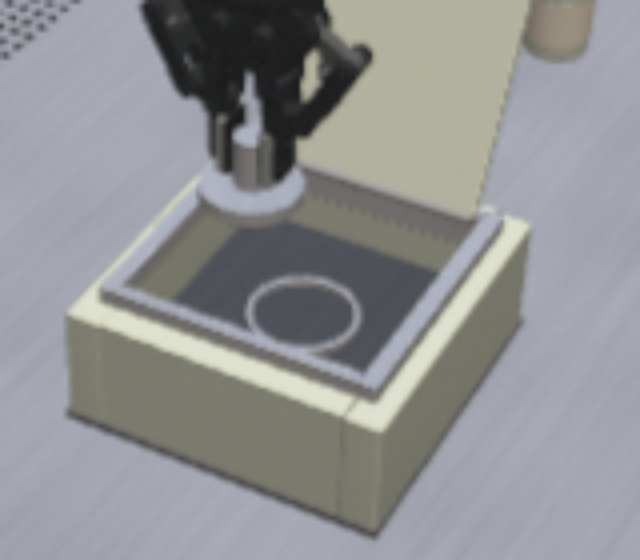

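Run:
```python
from h import *
np.set_printoptions(precision=4,suppress=True)
c=dict(np.load('pics/w6.npz'));s=dict(np.load('pics/s6.npz'))
v,u,h,w=85,270,105,110
g=cv2.cvtColor(c['pixels'],6)[v:v+h,u:u+w]; m=(g>cv2.threshold(g,0,255,8)[0]).astype(np.uint8)
cs,_=cv2.findContours(m,cv2.RETR_CCOMP,cv2.CHAIN_APPROX_NONE)
for k in sorted(cs,key=lambda a:-len(a))[:2]:
    pts=np.array([onz(c,p[0]+[u,v],.048,True)[:2] for p in k]);A=np.c_[pts,np.ones(len(pts))]; q=np.linalg.lstsq(A,(pts**2).sum(1),rcond=None)[0]; ce=q[:2]/2
    print('wrist seat',ce,np.sqrt(q[2]+ce@ce), cv2.fitEllipse(k)[0]+np.array([u,v]))
print('scene seat',onz(s,(346,258.3),.048))
t=dict(np.load('pics/t5.npz'))
w5=dict(np.load('pics/w5.npz'))
print('tri w5w6',tri([ray(c,cv2.fitEllipse(cs[0])[0]+np.array([u,v]) if 0 else (324,137),True),ray(w5,(323.7,28.7),True)]))
p=np.array([.5814,-.0335,.27])
im=c['pixels'].copy()
for dy,col in((0,(0,0,255)),(.002,(0,255,0))):
  for z,r in((.27-.0904+.012,.030),(.27-.0904+.044,.011)):
    for a in np.linspace(0,2*np.pi,120):
        x=proj(c,[p[0]+r*np.cos(a),p[1]+dy+r*np.sin(a),z],True); 
        if 0<=x[0]<639 and 0<=x[1]<479: im[int(round(x[1])),int(round(x[0]))]=col
cv2.imwrite('pics/w6c.png',cv2.resize(im[210:360,240:410],(680,600),interpolation=0))
```

```text
wrist seat [0.5815 0.0343] 0.03536478765655904 [323.635  136.6599]
wrist seat [0.5815 0.0344] 0.03184765645800037 [323.6558 136.5806]
scene seat [0.5824 0.0358 0.048 ]
tri w5w6 [0.5816 0.0341 0.0431]
```

View pics/w6c.png

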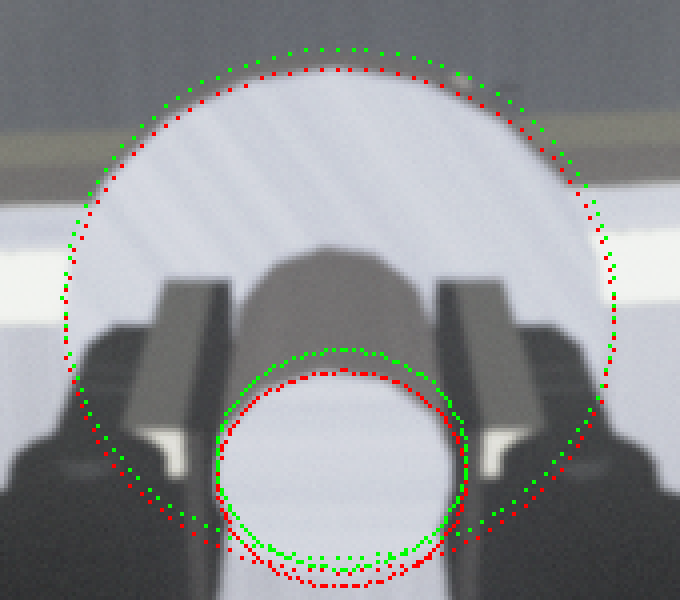

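{"method": "arm_command", "body": {"rows": [0.12,0,3,0,0,0,-1,0.12,0,5.5,0,0,0,-1,0.12,0,6.8,0,0,0,-1,0.12,1,6.8,0,0,0,-1,0.12,3,6.8,0,0,0,-1,0.12,5,6.8,0,0,0,-1,0.12,7,6.8,0,0,0,-1,0.12,9,6.8,0,0,0,-1,0.12,11,6.8,0,0,0,-1,0.12,12,6.8,0,0,0,-1,0.12,12,6.8,0,0,0,-1,0.12,12,6.8,0,0,0,-1]}}

```text
time: 22.77
ee_pos: [0.5824, 0.0349, 0.1501]
tcp_rot: [-90.0, 0.0, -0.0]
wrist_force: [0.2, 0.2, -2.1]
opening: 0.0206
```

Run:
```python
from h import *
np.set_printoptions(precision=4,suppress=True)
o=sensors.get_obs();print(o['ee_pos'],o['time'],o['wrist_force']); c=snap('wrist','w7.png')
s=snap('scene','s7.png');t=snap('top','t7.png')
cv2.imwrite('pics/s7c.png',np.hstack([cv2.resize(s['pixels'][220:290,310:390],(480,420),interpolation=2),cv2.resize(t['pixels'][190:260,270:323],(318,420),interpolation=2)]))
```

```text
[0.5824 0.0349 0.1501] 22.7667 [ 0.1751  0.2052 -2.1312]
```

View pics/w7.png

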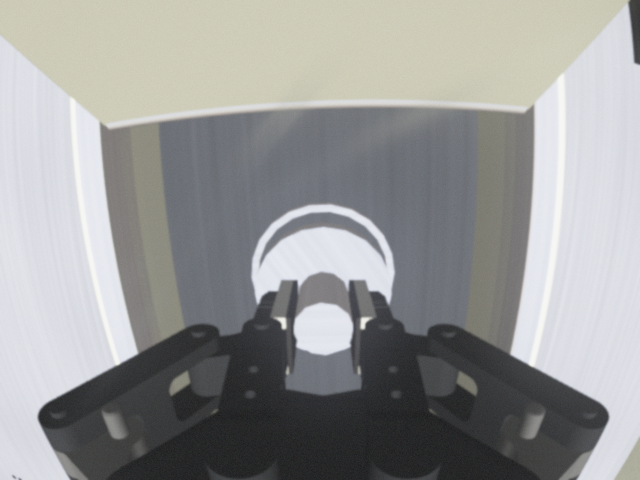

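View pics/s7c.png

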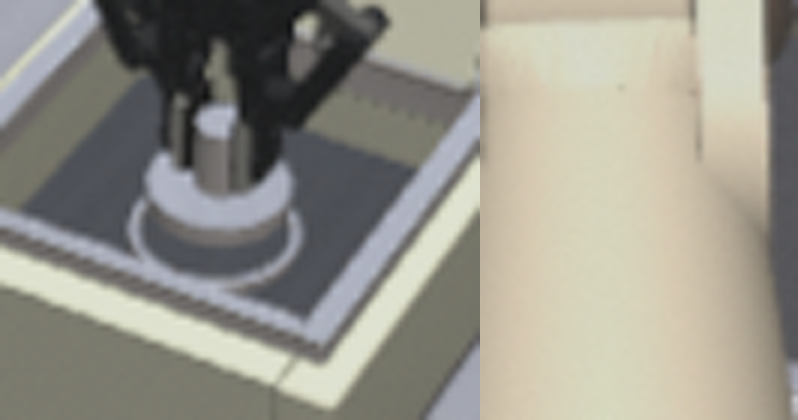

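Run:
```python
from h import *
from scipy.optimize import least_squares
np.set_printoptions(precision=4,suppress=True)
c=dict(np.load('pics/w7.npz'))
g=cv2.GaussianBlur(cv2.cvtColor(c['pixels'],6),(3,3),0).astype(float)
# radial scans from (323,285) upward: outer ring edge (bg->bright), ring inner, disc edge
O=[];I=[];D=[]
for a in np.radians(np.arange(-75,76,5)):
    r=np.arange(20,120,.25); us=323+r*np.sin(a); vs=290-r*np.cos(a)
    L=cv2.remap(g.astype(np.float32),us[None].astype(np.float32),vs[None].astype(np.float32),1)[0]
    d=np.gradient(L); 
    # outermost strong negative = ring outer
    pk=[i for i in range(2,len(d)-2) if abs(d[i])>2.5 and abs(d[i])==max(abs(d[max(0,i-6):i+7]))]
    if -76<np.degrees(a)<76: print(int(round(np.degrees(a))),[(r[i].round(1),d[i].round(1)) for i in pk])
cv2.imwrite('pics/w7c.png',cv2.resize(c['pixels'][195:305,240:405],(800,533),interpolation=2))
```

```text
-75 [(np.float64(23.0), np.float32(7.3)), (np.float64(26.5), np.float32(-11.6)), (np.float64(31.2), np.float32(4.3)), (np.float64(42.8), np.float32(3.2)), (np.float64(74.2), np.float32(-8.6))]
-70 [(np.float64(22.0), np.float32(7.7)), (np.float64(27.0), np.float32(-8.1)), (np.float64(31.2), np.float32(5.0)), (np.float64(66.8), np.float32(-3.0)), (np.float64(70.0), np.float32(2.8)), (np.float64(76.2), np.float32(-8.7))]
-65 [(np.float64(21.5), np.float32(7.9)), (np.float64(66.5), np.float32(-8.3)), (np.float64(70.2), np.float32(7.2)), (np.float64(77.5), np.float32(-8.4))]
-60 [(np.float64(21.0), np.float32(7.4)), (np.float64(67.2), np.float32(-8.7)), (np.float64(71.0), np.float32(8.1)), (np.float64(79.0), np.float32(-8.7))]
-55 [(np.float64(66.2), np.float32(-8.2)), (np.float64(72.8), np.float32(8.6)), (np.float64(80.0), np.float32(-8.2))]
-50 [(np.float64(65.8), np.float32(-8.5)), (np.float64(74.0), np.float32(7.9)), (np.float64(81.8), np.float32(-8.6))]
-45 [(np.float64(20.5), np.float32(7.7)), (np.float64(65.5), np.float32(-8.7)), (np.float64(74.2), np.float32(9.0)), (np.float64(82
[... 2699 characters left out ...]
(-8.6))]
60 [(np.float64(21.0), np.float32(7.3)), (np.float64(67.2), np.float32(-7.6)), (np.float64(70.8), np.float32(7.9)), (np.float64(78.0), np.float32(-8.4))]
65 [(np.float64(21.5), np.float32(7.2)), (np.float64(66.5), np.float32(-5.1)), (np.float64(69.2), np.float32(6.4)), (np.float64(76.5), np.float32(-8.7))]
70 [(np.float64(22.0), np.float32(7.2)), (np.float64(27.0), np.float32(-7.4)), (np.float64(31.2), np.float32(5.0)), (np.float64(74.8), np.float32(-8.3)), (np.float64(75.0), np.float32(-8.3))]
75 [(np.float64(22.0), np.float32(7.2)), (np.float64(26.5), np.float32(-10.9)), (np.float64(31.2), np.float32(4.1)), (np.float64(42.5), np.float32(3.1)), (np.float64(74.2), np.float32(-8.4))]
```

View pics/w7c.png

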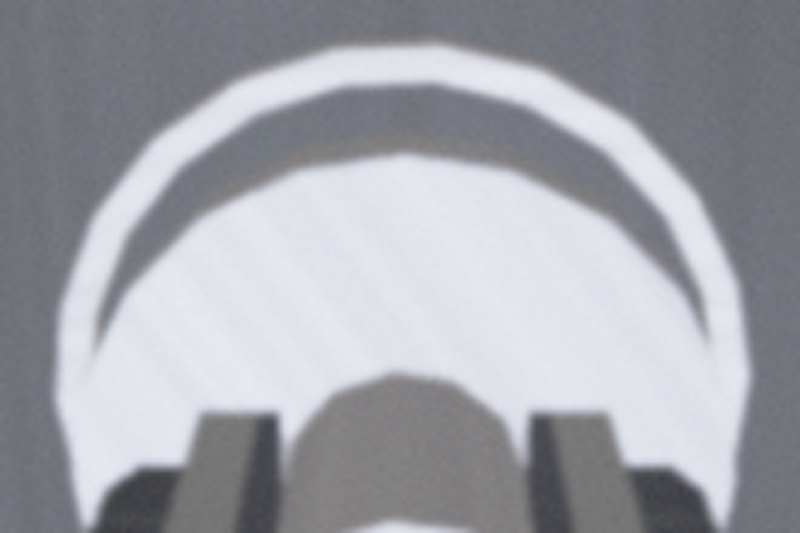

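Run:
```python
from h import *
from scipy.optimize import least_squares
np.set_printoptions(precision=4,suppress=True)
c=dict(np.load('pics/w7.npz'))
ang=np.radians([-60,-55,-50,-45,-40,-35,-30,-25,-20,-15,-10,-5,0,5,10,15,20,25,30,35,40,45,50,55,60])
D=[67.2,66.2,65.8,65.5,65.8,65,64,63.5,64.2,63.2,63.2,62.8,63.5,62.8,63.2,63.2,64.2,63.5,63.8,64.5,65.5,65.5,65.8,66.2,67.2]
I=[71,72.8,74,74.2,75.5,76.5,76.5,77.5,78.2,78,78.5,77.8,78.5,78.8,77.5,78,77.5,76.5,76.2,76,74.8,74.2,73,71.2,70.8]
O=[79,80,81.8,82.2,83.5,84.5,84.5,85.5,85.5,85.5,87,85.8,85.5,86.8,85.9,85.3,85.5,84.5,84.2,84,82.8,82.2,80.8,79,78]
def uv(R): R=np.array(R); return np.c_[323+R*np.sin(ang),290-R*np.cos(ang)]
for pf in(.99,1.0):
  for e in (0,.002,.004):
    res={}
    for nm,R,z,r in(('disc',D,.0717,.03),('in',I,.048,.032),('out',O,.048,.036)):
        P=np.array([onz(c,p,z-e,True)[:2] for p in uv(R)])
        f=lambda q:np.hypot(P[:,0]-q[0],P[:,1]-q[1])-r*pf
        s=least_squares(f,P.mean(0)-[0,.02]); s2=least_squares(lambda q:np.hypot(P[:,0]-q[0],P[:,1]-q[1])-q[2],[*(P.mean(0)-[0,.02]),r])
        print(pf,e,nm,s.x*1000,'rms',np.sqrt((s.fun**2).mean())*1000,'free',s2.x*1000)
```

```text
0.99 0 disc [581.7245  35.031 ] rms 0.14327304143479797 free [581.7245  35.0122  29.7164]
0.99 0 in [581.569   34.8103] rms 0.16048457925922657 free [581.5686  34.7233  31.7507]
0.99 0 out [581.5645  34.5423] rms 0.19006540282438414 free [581.5657  34.8313  35.404 ]
0.99 0.002 disc [581.7264  34.6163] rms 0.16050432420689592 free [581.7261  34.1339  30.1188]
0.99 0.002 in [581.5705  34.5065] rms 0.20367863067384032 free [581.5682  33.9631  32.1212]
0.99 0.002 out [581.5661  34.2896] rms 0.18763047140645756 free [581.5653  34.0724  35.8172]
0.99 0.004 disc [581.7283  34.2028] rms 0.20042135012619672 free [581.7278  33.2555  30.5213]
0.99 0.004 in [581.572   34.2031] rms 0.28357059657739137 free [581.5678  33.2029  32.4918]
0.99 0.004 out [581.5678  34.0376] rms 0.24455060613363142 free [581.5648  33.3134  36.2304]
1.0 0 disc [581.7243  34.6862] rms 0.1502060536480594 free [581.7245  35.0122  29.7164]
1.0 0 in [581.5673  34.4166] rms 0.1734838983031613 free [581.5686  34.7233  31.7507]
1.0 0 out [581.5627  34.1017] rms 0.2386192491863847 free [581.5657  34.8313  35.404 ]
1.0 0.002 disc [581.7262  34.2706] rms 0.1464537879615594 free [581.7261  34.1339  30.1188]
1.0 0.002 in [581.5688  34.1124] rms 0.16464902768151687 free [581.5682  33.9631  32.1212]
1.0 0.002 out [581.5643  33.8485] rms 0.18787997906802886 free [581.5653  34.0724  35.8172]
1.0 0.004 disc [581.7281  33.8562] rms 0.17014830647130252 free [581.7278  33.2555  30.5213]
1.0 0.004 in [581.5703  33.8086] rms 0.21426029582651662 free [581.5678  33.2029  32.4918]
1.0 0.004 out [581.566   33.5959] rms 0.1938217139463878 free [581.5648  33.3134  36.2304]
```

{"method": "arm_command", "body": {"rows": [-0.015,0.2,-0.02,0,0,0,-1,-0.015,0.4,-0.02,0,0,0,-1,-0.015,0.6,-0.02,0,0,0,-1,-0.015,0.8,-0.02,0,0,0,-1,-0.015,0.9,-0.02,0,0,0,-1,-0.015,1.0,-0.02,0,0,0,-1,-0.015,1.1,-0.02,0,0,0,-1,-0.015,1.2,-0.02,0,0,0,-1,-0.015,1.25,-0.02,0,0,0,-1,-0.015,1.3,-0.02,0,0,0,-1]}}

```text
time: 23.75
ee_pos: [0.5824, 0.0352, 0.137]
tcp_rot: [-90.0, -0.0, -0.0]
wrist_force: [-0.2, -0.1, -2.4]
opening: 0.0207
```

{"method": "arm_command", "body": {"rows": [0,0.05,0,0,0,0,-1,0,0.1,0,0,0,0,-1,0,0.15,0,0,0,0,-1,0,0.2,0,0,0,0,-1,0,0.25,0,0,0,0,-1]}}

```text
time: 24.17
ee_pos: [0.5824, 0.0352, 0.1345]
tcp_rot: [-90.0, 0.0, -0.0]
wrist_force: [0.3, -0.7, -1.4]
opening: 0.0211
```

{"method": "arm_command", "body": {"rows": [0,0.04,0,0,0,0,-1,0,0.08,0,0,0,0,-1,0,0.12,0,0,0,0,-1,0,0.15,0,0,0,0,-1]}}

```text
time: 24.5
ee_pos: [0.5824, 0.0352, 0.133]
tcp_rot: [-90.0, 0.0, -0.0]
wrist_force: [-0.0, 0.0, -1.9]
opening: 0.0209
```

{"method": "arm_command", "body": {"rows": [0,0.02,0,0,0,0,-1,0,0.04,0,0,0,0,-1,0,0.06,0,0,0,0,-1]}}

```text
time: 24.75
ee_pos: [0.5824, 0.0352, 0.1325]
tcp_rot: [-90.0, 0.0, -0.0]
wrist_force: [-0.7, 0.2, -2.4]
opening: 0.0207
```

{"method": "arm_command", "body": {"rows": [0,0.02,0,0,0,0,-1,0,0.04,0,0,0,0,-1,0,0.06,0,0,0,0,-1]}}

```text
time: 25.0
ee_pos: [0.5824, 0.0352, 0.1323]
tcp_rot: [-90.0, -0.0, -0.0]
wrist_force: [-3.0, 1.0, 4.0]
opening: 0.0205
```

{"method": "arm_command", "body": {"rows": [0,0.02,0,0,0,0,-1,0,0.04,0,0,0,0,-1,0,0.06,0,0,0,0,-1]}}

```text
time: 25.25
ee_pos: [0.5824, 0.0352, 0.1324]
tcp_rot: [-90.0, -0.0, -0.0]
wrist_force: [-5.3, -0.3, 8.5]
opening: 0.021
```

{"method": "arm_command", "body": {"rows": [0,-0.05,0,0,0,0,-1,0,-0.05,0,0,0,0,-0.3,0,-0.05,0,0,0,0,-0.1,0,-0.05,0,0,0,0,0,0,-0.05,0,0,0,0,0,0,-0.05,0,0,0,0,0,0,-0.05,0,0,0,0,0]}}

```text
time: 25.83
ee_pos: [0.5824, 0.0352, 0.1317]
tcp_rot: [-90.0, 0.0, -0.0]
wrist_force: [-1.1, -0.2, -0.2]
opening: 0.0428
```

{"method": "arm_command", "body": {"rows": [0,-0.5,0,0,0,0,0,0,-1.5,0,0,0,0,0,0,-3,0,0,0,0,0,0,-6,0,0,0,0,0,0,-9,0,0,0,0,0,0,-12,0,0,0,0,0,0,-14,-2,0,0,0,0,0,-15,-6,0,0,0,0,0,-15,-10,0,0,0,0,0,-15,-13,0,0,0,0,0,-15,-13,0,0,0,0,0,-15,-13,0,0,0,0]}}

```text
time: 26.83
ee_pos: [0.5822, -0.0964, 0.2827]
tcp_rot: [-90.0, -0.0, -0.2]
wrist_force: [0.7, 0.6, -0.6]
opening: 0.0422
```

Run:
```python
from h import *
np.set_printoptions(precision=4,suppress=True)
o=sensors.get_obs();print(o['ee_pos'],o['time'],o['wrist_force']); c=snap('wrist','w8.png')
s=snap('scene','s8.png');t=snap('top','t8.png')
cv2.imwrite('pics/s8c.png',np.hstack([cv2.resize(s['pixels'][180:320,270:430],(480,420),interpolation=2),cv2.resize(t['pixels'][170:275,235:335],(300,315))[:,:].copy() if 0 else cv2.resize(t['pixels'][170:310,240:340],(300,420))]))
cv2.imwrite('pics/w8c.png',cv2.resize(c['pixels'][0:240,160:480],(800,600)))
P=cloud(s).reshape(-1,3)
for nm,c2 in(('s',s),('t',t),):
    P=cloud(c2).reshape(-1,3); d=np.hypot(P[:,0]-.583,P[:,1]-.035)
    k=P[(d<.008)]; print(nm,'knob z',np.percentile(k[:,2],[10,50,90]) if len(k) else None)
    k=P[(d>.016)&(d<.027)]; print('disc z',np.percentile(k[:,2],[10,50,90]) if len(k) else None)
```

```text
[ 0.5822 -0.0964  0.2827] 26.8333 [ 0.6767  0.5557 -0.6061]
s knob z [0.0665 0.0873 0.0893]
disc z [0.0533 0.0559 0.0584]
t knob z [0.0814 0.0857 0.0894]
disc z [0.05   0.0537 0.0573]
```

View pics/s8c.png

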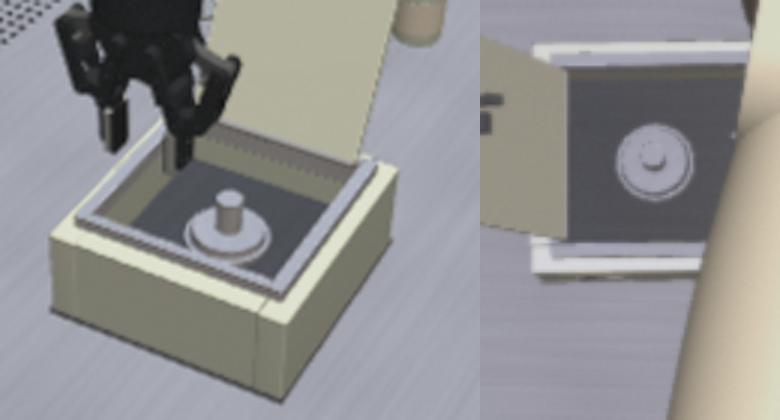

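View pics/w8c.png

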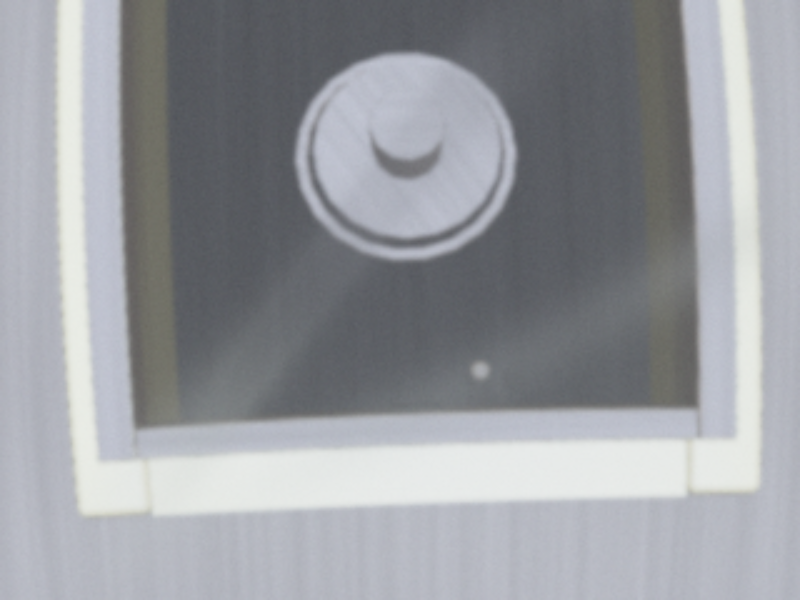

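The holder sits level inside the ring, with disc top at 54–56 mm and knob top at 86–87 mm (expected 54 and 86). The hatch is open and the gripper is clear.

{"method": "arm_command", "body": {"rows": [0,0,0,0,0,0,0,0,0,0,0,0,0,0,0,0,0,0,0,0,0]}}

```text
time: 27.23
ee_pos: [0.5824, -0.094, 0.2818]
tcp_rot: [-90.0, 0.0, 0.1]
wrist_force: [-0.1, -0.5, -0.8]
opening: 0.0425
```

Run:
```python
from h import *
print(bot.job_done())
```

```text
the job is handed in; nothing more can be done
None
```

The hatch is open and the round holder is seated in the ring, released. I handed the job in at about 27 s; no verdict was reported.

- **Hatch:** I pressed the thumb pad at about 2 mm/s. The highest force I read was about 14 N upward. The latch let go with a drop to about 8 N. I then pulled the fingers straight up and away, and the hatch sprang fully open by itself.
- **Holder:** I gripped the plain aluminium holder by its knob and lowered it into the ring. It touched down at about 8.5 N, at exactly the height expected for fully home.
- **Last checks:** The disc top measured 54–56 mm above the bench and the knob top 86–87 mm, against 54 and 86 mm expected. The pictures show the holder level inside the ring, the hatch open and the gripper clear.
- **Disagreement:** The cameras differed by up to 3 mm on where the seat is. I settled it by comparing the disc and the ring in the same wrist picture just above the seat, where they were about 0.3 mm apart.
- **Not checked:** I did not measure the other objects again afterwards. I read forces only at the end of each move, so shorter peaks would not show.

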